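# Clamp the opened parcel with the ratchet knob

### The arm

A 6-joint arm with a two-finger parallel gripper is mounted at the origin on the work surface. World frame = base frame: x ahead of the robot, y to its left, z up, the work surface at z = 0. Lengths are in m, angles in rad, forces in N, time in s.
With the tool pointing down it reaches from about 0.35 to 0.975 m from the base axis. Payload 4.9 kg.
Tool frame: the origin (TCP) lies at the very end of the fingers, on their centre line; the grasp point (between the pads) lies 19 mm behind it; z points along the fingers, y is the line along which they close (so a half turn about z gives the same grasp; the last joint's range is limited). The gripper opens to 85 mm and grips with 20 to 120 N. Pads are 22 mm wide; open, the fingers measure 114 mm over their backs; the gripper's body (76 mm by 85 mm) begins 54 mm behind the grasp point. The pads swing forward as they close: fully open they stand 13 mm farther back than shut.
Start: joints at [-1.331, 0.053, 1.613, -0, 1.476, -0.119], TCP at [0.219, -0.585, 0.231] pointing down, gripper open.
Joint ranges: [-3.01, 3.01], [-1.01, 2.22], [0.06, 2.58], [-1.02, 4.17], [0.09, 2.62], [-3.14, 3.14]. Speed limits (rad/s): [2.57, 2.57, 3.14, 3.14, 3.14, 3.14].

### API

Orientations are given as a rotation vector (axis times angle).
In Python, from station import * gives the robot as it stands.
- The arm moves only by the shell command python3 -m crank 'ROWS' [OPENING] [FORCE]. ROWS is JSON, a list of rows, each an object with "offset": the shift along the tool's x, y, z in m, a list of three; "twist": the turn, a rotation vector about the tool's x, y, z in degrees, a list of three. In form: [{"offset": [x, y, z], "twist": [rx, ry, rz]}, ...]. A call has 1 to 20 rows; each row is the pose to reach, as a shift and turn from the pose commanded when the call began, along the tool's axes at that moment; what a row does not reach only later rows make up. A row lasts 1/8 s, in which the tool goes at most 62.5 mm and 10.7 degrees, less where a joint would pass 70% of its speed; a pose out of reach is approached as far as the arm can. A call with a gripper value outside its range is refused whole. OPENING is the opening, from 0 (shut) to 1 (fully open), set as the call begins (- or left out, the last holds). The fingers move at their own pace and stop on an object; FORCE is the grip in N (left out, the last holds). Time passes only in rows, so rows that repeat a pose let the fingers close. It gives the time, the measured TCP pose, the force, the opening and the grip force at its end, in the units of the state.
- get_obs(): the state, without advancing time (a new reading comes with each control period).
- get_image(name): name is "scene" or "top" or "wrist"; returns the picture (420x560x3 uint8, red, green, blue); there is no depth.
- get_calibration(name): a dict with "intrinsics" (3x3 intrinsics, pixels), "k1" (the pictures are not rectified: a ray, as slopes to the right and down, at radius r is drawn at 1 + k1 r^2 times it, then the intrinsics apply), "world_from_camera" (4x4, takes a point from camera to world coordinates); the wrist camera has in their place "tool_from_camera" (4x4, takes a point from camera to tool coordinates, whose origin is the TCP and whose axes are the flange's). Camera axes: x right, y up, looking along -z (the intrinsics and any distortion apply to the point x, -y, -z); pixel columns grow to the right and rows downward; lengths in m; the calibration is good to about 2 mm. A picture is of the moment at which its call begins: read the wrist's pose just before it. get_calibration takes no time and is no camera call.
- finish_job(): hands the job in; it is judged then, once.
Trained networks look in the newest picture that a camera, given by its name, has taken for a name from the list of things; names that differ only in an ending like _2 or _b are one class to them, and where a whole thing is asked for, a point or a joint stands for the part that bears it (a point fixed in the world has none). Each returns a list of dicts, best first, with "confidence" (0 to 1); they miss things now and then, are a little off and sometimes report something else, mostly with a low value. They report only what shows in the picture. A call takes as long as a camera call.
- cut_out(query, camera): "region" (420x560 bool, what is visible of it) and "rect" ([centre column, centre row, width, height] in pixels, round what is visible of it).
The state is a dict: "t": time; "q": joint angles; "dq": joint speeds; "effort": joint torques, N m; "tool_pos": TCP position; "tool_rot": TCP orientation; "contact_force": force on the tool from outside, world axes, zero at the start; "wrist_torque": the same for the moment, N m; "opening": finger opening in m; "grip_force": force on a finger pad.
Only numpy, scipy, OpenCV 4.12 (cv2) and the standard library are available. Lean on these libraries where they do the work, as an engineer would, in place of code of your own. Each camera call takes 0.05 s, during which the arm holds its last target. There are 200 camera calls.

### The job

Two small screw presses stand on the examination table, each over a brown taped parcel. On the press whose parcel has been cut open, with silver foil showing, turn the orange ratchet knob clockwise until its foot is down on the parcel and the knob slips on through at least two of its clicks (20 degrees or more of slip), then let go. Leave the other press, with the plain brown parcel, as it is.

Things in the scene. Friction and masses are not known exactly. Their poses are not given: they have to be found in the camera images.
- knob_grip (a point): Knob of the press with the foil-showing parcel: point on its upright turning axis, 135 mm above the table. Orange bar 50 long, 14 wide, 38 high (z 110 to 148 mm), centred on the axis, on a black disc 54 mm across (z 100 to 110). Axes turn with it: x along the bar, y across its width (pinch along y from above), z up. Turning does not change its height; the press's green bridge ends at z 90.
- spindle (a joint): Screw sleeve (steel collar under that knob), rad. Grows as the knob is turned clockwise seen from above; 1.2 is its hard end, foot down on the parcel; starts between 0.4 and 0.9. Turns at 0.03 N m, stays where left, lowers the round steel foot 8 mm per rad.
- knob (a joint): Slip of that knob on its sleeve, rad, 0 at the start. Stays near 0 while the sleeve turns along; once the sleeve is at its end and the knob is turned on clockwise (0.14 N m), the ratchet slips smoothly and this grows; one click is 10 degrees. Turned anticlockwise, the knob takes the sleeve back. Sleeve travel plus two clicks is at most 1.2 rad: one grasp does it.
- knob2_end (a point): The other, identical press (base 165 x 150 mm, plain brown parcel 150 x 78 x 35 mm), to be left alone; the two may stand either way round. The point is the end of its knob's bar, 135 mm above the table; its own x points outward along the bar, the knob's axis lies 25 mm back.

How it is judged:
On the way, in this order (a step that is already met when the one before it is completed fails the run):
1. the foot of the press with the opened parcel is screwed down onto the parcel (value of joint spindle above 1.15 rad).
2. its ratchet knob has slipped on by two clicks (value of joint spindle above 1.15 rad and value of joint knob above 0.3 rad), for 0.2 s.
At the end, for the whole second after the job is handed in: The right press's screw is at its end (spindle over 1.12 rad), its knob has slipped at least 0.30 rad (17 degrees) and is at rest, and the other press's knob has moved less than 8 mm at its bar end (value of joint spindle above 1.12 rad and value of joint knob above 0.3 rad and velocity of joint knob below 0.1 rad/s and distance of knob2_end from where it was at the start of the episode below 0.008 m); the robot touches nothing.
It fails at once if the knob of the other press is turned (its bar end moves more than 8 mm) (distance of knob2_end from where it was at the start of the episode above 0.008 m).
It also fails if it takes over 35 s, if anything falls off the work surface, if the arm or the gripper's body presses on something with over 40 N, if the wrist force passes 120 N, or if a joint passes its speed limit or range.

## Working session

There is one attempt and no reset: what is moved stays moved. The work goes in short steps, Python scripts to look and compute and a shell command to move; the robot and the scene stay as the last step left them, time stands still between calls to the robot, and variables do not carry over. Pictures are saved under pics/ and viewed, at most 10 in all, crops included, and the job is handed in when it is done.

```bash
mkdir -p pics; cat > h.py <<'E'
from station import *
import numpy as np, cv2
from scipy.spatial.transform import Rotation as R
def cam(name,obs=None):
    c=get_calibration(name)
    if 'world_from_camera' in c: T=np.array(c['world_from_camera'])
    else:
        W=np.eye(4);W[:3,:3]=R.from_rotvec(obs['tool_rot']).as_matrix();W[:3,3]=obs['tool_pos'];T=W@np.array(c['tool_from_camera'])
    return np.array(c['intrinsics']),c['k1'],T
def to_world(px,z,C):
    K,k1,T=C
    p=cv2.undistortPoints(np.array(px,float).reshape(-1,1,2),K,np.array([k1,0,0,0,0.]))[:,0]
    d=np.c_[p[:,0],-p[:,1],-np.ones(len(p))]@T[:3,:3].T
    return T[:3,3]+d*((z-T[2,3])/d[:,2])[:,None]
E
python3 - <<'E'
from h import *
import json
for n in ['top','scene']:
    im=get_image(n);cv2.imwrite(f'pics/{n}0.png',im[:,:,::-1])
    C=cam(n);print(n,C[2][:3,3])
    for q in ['knob_grip','knob2_end']:
        for r in cut_out(q,n): 
            print(q,round(r['confidence'],2),np.round(r['rect'],0),r['region'].sum(),to_world([r['rect'][:2]],.148,C).round(3))
print(get_obs())
E
```

```text
top [0.3841286  0.00273233 0.86162846]
knob_grip 0.78 [197. 200.  33.  34.] 803 [[0.522 0.16  0.148]]
knob2_end 0.94 [387. 182.  36.  30.] 838 [[ 0.558 -0.157  0.148]]
scene [ 0.8099386  -0.44586661  0.84279594]
knob_grip 0.66 [334. 163.  27.  34.] 599 [[0.538 0.141 0.148]]
knob2_end 0.93 [256. 294.  32.  36.] 846 [[ 0.582 -0.183  0.148]]
{'t': 0.3, 'q': array([-1.33098864e+00,  5.29406852e-02,  1.61342712e+00, -2.08220488e-05,
        1.47601129e+00, -1.19026810e-01]), 'dq': array([ 0.00071704, -0.00256884, -0.00365095,  0.00020293,  0.00145617,
       -0.00132405]), 'effort': array([ 1.12662540e-04, -3.93098402e+01, -3.69758070e+01, -1.88301283e-04,
        3.86141532e-03, -6.61305336e-06]), 'tool_pos': array([ 0.21940876, -0.58495421,  0.23083906]), 'tool_rot': array([-3.09039162e+00, -5.60499897e-01,  1.07030328e-04]), 'contact_force': array([ 0.78775991, -0.21149672,  0.53430169]), 'wrist_torque': array([-0.00423716, -0.02716632, -0.04083573]), 'grip_force': 0.0, 'opening': 0.08526896074367324}
```

View pics/top0.png

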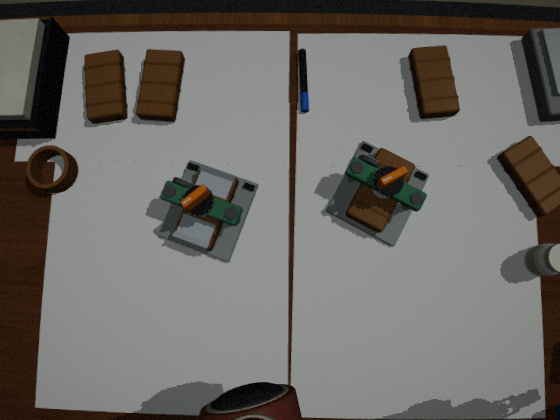

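View pics/scene0.png

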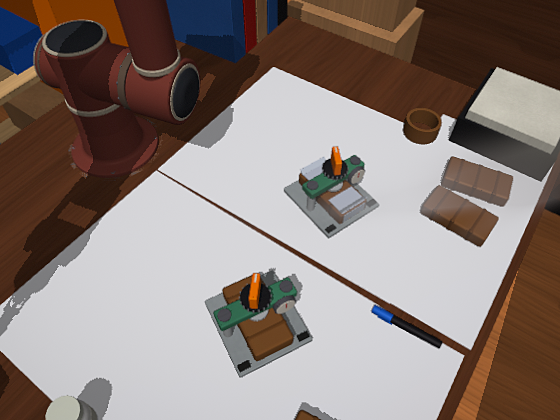

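The foil parcel is on the left press, with its knob at top-image pixel (197,200). The plain parcel is on the right press, knob at (390,180). Next I'll get the bar's axis and direction.

```bash
cat >> h.py <<'E'
def bar(name,near,obs=None,z=.148):
    im=get_image(name);C=cam(name,obs)
    hsv=cv2.cvtColor(im,cv2.COLOR_RGB2HSV)
    m=((hsv[...,0]>5)&(hsv[...,0]<20)&(hsv[...,1]>200)&(hsv[...,2]>110)).astype(np.uint8)
    n,l,s,c=cv2.connectedComponentsWithStats(m)
    out=[]
    for i in range(1,n):
        if s[i,4]<100: continue
        cs=cv2.findContours((l==i).astype(np.uint8),0,1)[0][0][:,0]
        w=to_world(cs,z,C)[:,:2]
        (cx,cy),(a,b),an=cv2.minAreaRect((w*1000).astype(np.float32))
        if a<b: a,b,an=b,a,an+90
        out.append((s[i,4],c[i].round(),round(cx),round(cy),round(a),round(b),(an+90)%180-90))
    return im,m,out
E
python3 - <<'E'
from h import *
im,m,o=bar('top',None)
for x in o: print(x)
cv2.imwrite('pics/crop.png',cv2.resize(im[150:270,140:260,::-1],None,fx=5,fy=5,interpolation=cv2.INTER_CUBIC))
obs=get_obs();print(R.from_rotvec(obs['tool_rot']).as_matrix().round(3)); print(get_calibration('wrist'))
E
```

```text
(np.int32(169), array([395., 174.]), 570, -169, 48, 12, -60.69318199157715)
(np.int32(166), array([195., 194.]), 529, 166, 48, 12, -49.247581481933594)
[[ 0.936  0.351 -0.   ]
 [ 0.351 -0.936  0.   ]
 [ 0.    -0.    -1.   ]]
{'intrinsics': array([[311.55201112,   0.        , 278.40169326],
       [  0.        , 311.55201112, 211.03548348],
       [  0.        ,   0.        ,   1.        ]]), 'k1': -0.060011478353462426, 'tool_from_camera': array([[ 1.16453568e-04,  9.52888122e-01,  3.03321963e-01,
         7.68895225e-02],
       [ 9.99999971e-01, -4.75288471e-05, -2.34615026e-04,
        -3.75085772e-04],
       [-2.09145329e-04,  3.03321982e-01, -9.52888100e-01,
        -1.41986052e-01],
       [ 0.00000000e+00,  0.00000000e+00,  0.00000000e+00,
         1.00000000e+00]])}
```

View pics/crop.png

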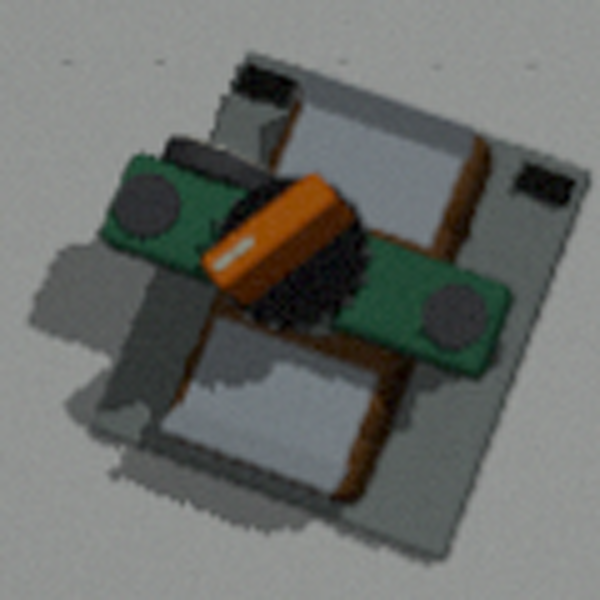

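The bar fit gives 48x12 mm for the given 50x14, at (0.529, 0.166) and -49°. The tool x axis should go to +131° (a -110.5° twist), which leaves joint 6 room to turn clockwise. I'll move to a view pose above the knob.

```bash
python3 -m crank '[{"offset":[0.03,-0.03,-0.03],"twist":[0,0,-8]},{"offset":[0.07,-0.08,-0.03],"twist":[0,0,-18]},{"offset":[0.11,-0.12,-0.03],"twist":[0,0,-28]},{"offset":[0.15,-0.16,-0.03],"twist":[0,0,-38]},{"offset":[0.19,-0.20,-0.03],"twist":[0,0,-48]},{"offset":[0.23,-0.25,-0.03],"twist":[0,0,-58]},{"offset":[0.27,-0.29,-0.03],"twist":[0,0,-68]},{"offset":[0.31,-0.33,-0.03],"twist":[0,0,-78]},{"offset":[0.35,-0.375,-0.03],"twist":[0,0,-88]},{"offset":[0.39,-0.42,-0.03],"twist":[0,0,-98]},{"offset":[0.43,-0.46,-0.03],"twist":[0,0,-106]},{"offset":[0.47,-0.505,-0.03],"twist":[0,0,-110]},{"offset":[0.51,-0.55,-0.03],"twist":[0,0,-110]},{"offset":[0.54,-0.58,-0.03],"twist":[0,0,-110]},{"offset":[0.554,-0.594,-0.03],"twist":[0,0,-110]},{"offset":[0.554,-0.594,-0.03],"twist":[0,0,-110]},{"offset":[0.554,-0.594,-0.03],"twist":[0,0,-110]}]'
python3 - <<'E'
from h import *
obs=get_obs();im,m,o=bar('wrist',None,obs)
print(obs['t'],obs['q'].round(3),obs['tool_pos'])
Rt=R.from_rotvec(obs['tool_rot']).as_matrix();print(np.degrees(np.arctan2(Rt[1,0],Rt[0,0])),Rt[2])
for x in o: print(x, 'tool:',(Rt.T@(np.array([x[2]/1e3,x[3]/1e3,.148])-obs['tool_pos'])).round(4))
im2=im[:,:,::-1].copy(); im2[cv2.Canny(m*255,50,100)>0]=(255,0,255)
cv2.imwrite('pics/w1.png',im2)
E
```

```text
t: 2.48
tool_pos: [0.5294, 0.1645, 0.2613]
tool_rot: [1.315, 2.853, -0.001]
contact_force: [-0.2, -0.1, -0.1]
opening: 0.0855
grip_force: 0.0
2.475 [ 0.167 -0.132  1.743 -0.     1.531 -0.539] [0.52940023 0.16446335 0.26131299]
130.49205215366368 [-2.78249562e-04 -5.05419600e-04 -9.99999834e-01]
(np.int32(721), array([280., 207.]), 530, 166, 48, 13, -49.8007698059082) tool: [0.0008 0.0015 0.1133]
```

View pics/w1.png

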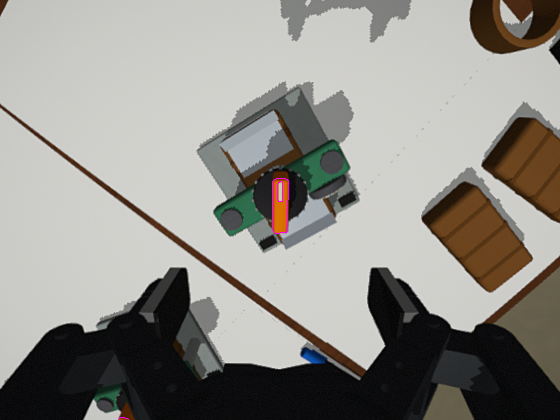

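The wrist view puts the bar's top centre at pixel (280,206), world (0.530, 0.166) at -49.8°. That agrees with the top view, and the foil parcel is under it. I'll descend, then grip.

```bash
python3 -m crank '[{"offset":[0.001,0.0015,0.03],"twist":[0,0,0]},{"offset":[0.001,0.0015,0.065],"twist":[0,0,0]},{"offset":[0.001,0.0015,0.1],"twist":[0,0,0]},{"offset":[0.001,0.0015,0.125],"twist":[0,0,0]},{"offset":[0.001,0.0015,0.138],"twist":[0,0,0]},{"offset":[0.001,0.0015,0.143],"twist":[0,0,0]},{"offset":[0.001,0.0015,0.143],"twist":[0,0,0]}]'
python3 -m crank '[{"offset":[0,0,0],"twist":[0,0,0]},{"offset":[0,0,0],"twist":[0,0,0]},{"offset":[0,0,0],"twist":[0,0,0]},{"offset":[0,0,0],"twist":[0,0,0]},{"offset":[0,0,0],"twist":[0,0,0]},{"offset":[0,0,0],"twist":[0,0,0]},{"offset":[0,0,0],"twist":[0,0,0]},{"offset":[0,0,0],"twist":[0,0,0]}]' 0.0 50
python3 -c "
from h import *
o=get_obs();print(o['wrist_torque'])"
```

```text
t: 3.4
tool_pos: [0.5306, 0.1671, 0.1191]
tool_rot: [1.314, 2.853, 0.001]
contact_force: [0.4, 0.1, -0.6]
opening: 0.0854
grip_force: 0.0
t: 4.4
tool_pos: [0.5296, 0.1668, 0.1187]
tool_rot: [-1.313, -2.853, 0.003]
contact_force: [-5.0, -2.4, 5.6]
opening: 0.0136
grip_force: 51.1
[-0.47881541  0.80265157  0.01932981]
```

```bash
python3 -m crank '[{"offset":[0,0,0],"twist":[0,0,4]},{"offset":[0,0,0],"twist":[0,0,8]},{"offset":[0,0,0],"twist":[0,0,12]},{"offset":[0,0,0],"twist":[0,0,16]},{"offset":[0,0,0],"twist":[0,0,20]}]'
python3 -c "
from h import *
o=get_obs();print(o['wrist_torque'],o['q'][5])"
python3 -m crank '[{"offset":[0,0,0],"twist":[0,0,4]},{"offset":[0,0,0],"twist":[0,0,8]},{"offset":[0,0,0],"twist":[0,0,12]},{"offset":[0,0,0],"twist":[0,0,16]},{"offset":[0,0,0],"twist":[0,0,20]}]'
python3 -c "
from h import *
o=get_obs();print(o['wrist_torque'],o['q'][5])"
python3 -m crank '[{"offset":[0,0,0],"twist":[0,0,4]},{"offset":[0,0,0],"twist":[0,0,8]},{"offset":[0,0,0],"twist":[0,0,12]},{"offset":[0,0,0],"twist":[0,0,16]},{"offset":[0,0,0],"twist":[0,0,20]}]'
python3 - <<'E'
from h import *
o=get_obs();print(o['wrist_torque'],o['q'])
E
```

```text
t: 5.03
tool_pos: [0.5302, 0.1671, 0.1187]
tool_rot: [1.792, 2.58, -0.0]
contact_force: [-1.8, -1.6, 3.4]
opening: 0.0131
grip_force: 50.9
[-0.23946342  0.32952324 -0.01348082] -0.18479138606065948
t: 5.65
tool_pos: [0.5309, 0.1672, 0.1187]
tool_rot: [2.212, 2.229, 0.002]
contact_force: [0.8, -1.5, 1.3]
opening: 0.0134
grip_force: 50.6
[-0.29123989 -0.11449984  0.14130567] 0.16402227583683324
t: 6.28
tool_pos: [0.5315, 0.167, 0.1187]
tool_rot: [2.564, 1.811, 0.005]
contact_force: [3.0, -1.7, -0.2]
opening: 0.0136
grip_force: 50.5
[-0.33013345 -0.45737699  0.11404953] [ 1.71486052e-01 -1.38848052e-02  1.87469495e+00 -1.13455590e-03
  1.27701178e+00  5.13004360e-01]
```

Twist torque has risen to about 0.14 N m, so the ratchet is slipping. I'll turn a bit further for margin, hold, open and go up.

```bash
python3 -m crank '[{"offset":[0,0,0],"twist":[0,0,4]},{"offset":[0,0,0],"twist":[0,0,8]},{"offset":[0,0,0],"twist":[0,0,12]},{"offset":[0,0,0],"twist":[0,0,12]},{"offset":[0,0,0],"twist":[0,0,12]},{"offset":[0,0,0],"twist":[0,0,12]}]'
python3 -m crank '[{"offset":[0,0,0],"twist":[0,0,0]},{"offset":[0,0,0],"twist":[0,0,0]},{"offset":[0,0,0],"twist":[0,0,0]},{"offset":[0,0,0],"twist":[0,0,0]},{"offset":[0,0,0],"twist":[0,0,0]},{"offset":[0,0,0],"twist":[0,0,0]},{"offset":[0,0,0],"twist":[0,0,0]},{"offset":[0,0,0],"twist":[0,0,0]}]' 1
python3 -m crank '[{"offset":[0,0,-0.01],"twist":[0,0,0]},{"offset":[0,0,-0.03],"twist":[0,0,0]},{"offset":[0,0,-0.06],"twist":[0,0,0]},{"offset":[0,0,-0.1],"twist":[0,0,0]},{"offset":[0,0,-0.14],"twist":[0,0,0]},{"offset":[0,0,-0.14],"twist":[0,0,0]},{"offset":[0,0,-0.14],"twist":[0,0,0]}]'
python3 - <<'E'
from h import *
obs=get_obs();im,m,o=bar('wrist',None,obs)
Rt=R.from_rotvec(obs['tool_rot']).as_matrix();print(np.degrees(np.arctan2(Rt[1,0],Rt[0,0])))
for x in o: print(x)
cv2.imwrite('pics/w2.png',im[:,:,::-1])
E
```

```text
t: 7.02
tool_pos: [0.5318, 0.1668, 0.1188]
tool_rot: [2.737, 1.536, 0.006]
contact_force: [5.1, -2.2, -0.2]
opening: 0.0133
grip_force: 50.4
t: 8.02
tool_pos: [0.5301, 0.1673, 0.1183]
tool_rot: [-2.74, -1.536, -0.0]
contact_force: [0.4, 0.2, 0.7]
opening: 0.0855
grip_force: 0.0
t: 8.9
tool_pos: [0.5302, 0.1673, 0.2592]
tool_rot: [2.74, 1.536, 0.002]
contact_force: [0.1, 0.9, -0.9]
opening: 0.0855
grip_force: 0.0
58.55901642731099
(np.int32(793), array([280., 209.]), 531, 166, 49, 13, 58.538761138916016)
```

View pics/w2.png

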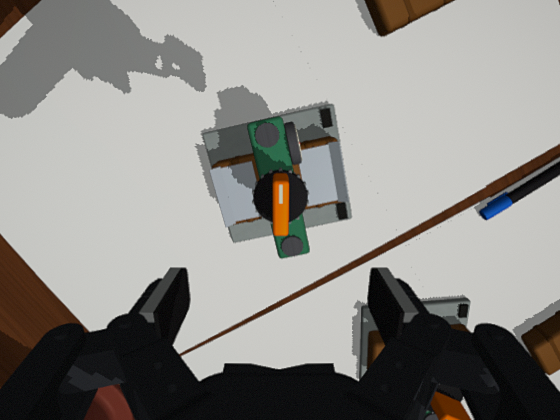

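The knob bar, still at pixel (280,209), now points at 58.5°. It has turned 71.7° (1.25 rad) clockwise, past the stated maximum of 1.2 rad, and the gripper is clear of it.

```bash
python3 -c "
from station import *
print(finish_job())"
```

```text
the job is handed in; nothing more can be done
None
```

I turned the orange knob on the foil-parcel press clockwise by 1.25 rad, past the 1.2 rad maximum for sleeve travel plus two clicks, let go and handed the job in; the arm never worked at the other press, and no verdict was returned.

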